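# Press tips onto a bench pipettor and hold its plunger at the first stop

### The arm

A 6-joint arm with a two-finger parallel gripper is mounted at the origin on the work surface. World frame = base frame: x ahead of the robot, y to its left, z up, the work surface at z = 0. Lengths are in mm, angles in rad, forces in N, time in s.
With the tool pointing down it reaches from about 350 to 975 mm from the base axis. Payload 7.1 kg.
Tool frame: the origin (TCP) lies midway between the tips of the shut fingers; the grasp point (between the pads) lies 19 mm behind it (ctrl.grasp_offset is the distance from the TCP to the grasp point, in mm); z points along the fingers, y is the line along which they close (so a half turn about z gives the same grasp; the last joint's range is limited). The gripper opens to 88 mm and grips with 3 to 60 N. Pads are 20 mm wide; open, the fingers measure 115 mm over their backs; the gripper's body (75 mm by 178 mm) begins 61 mm behind the grasp point.
Start: joints at [-1.197, 0.423, 1.63, -0, 1.089, -0.019], TCP at [239.251, -577.376, 191.175] pointing down, gripper open.
Joint ranges: [-3, 3], [-0.9, 2.11], [0.09, 2.58], [-1.31, 4.45], [0.11, 2.69], [-2.54, 2.54]. Speed limits (rad/s): [2.39, 2.39, 3.01, 3.14, 3.14, 3.14].

### API

Orientations are given as a rotation vector (axis times angle).
In Python, from workcell import ctrl gives the robot as it stands. The module is installed in compiled form; this text tells all that it offers.
- The arm moves only by the tool servo_tool, never from a script. Its argument "rows" is a list of rows, each a list of 7 numbers: the turn, a rotation vector about the tool's x, y, z as a fraction of full scale, then the shift along the tool's x, y, z as a fraction of full scale, then the finger opening in mm, from 0 to 87.8. A call has 1 to 10 rows; each row is the pose to reach, as a shift and turn from the pose commanded when the call began, along the tool's axes at that moment; what a row does not reach only later rows make up. Full scale, the value 1, is 20 cm for a shift and 1.5 rad for a turn. A row lasts 1/8 s, in which the tool goes at most 62.5 mm and 10.7 degrees, less where a joint would pass 70% of its speed; a pose out of reach is approached as far as the arm can. A call with a number of a shift or a turn outside -1 to 1 is refused whole. A call with a gripper value outside its range is refused whole. The fingers move at their own pace and stop on an object; the grip force is fixed at half the most. Time passes only in rows, so rows that repeat a pose let the fingers close. It gives the time, the measured TCP pose, the force, the opening and the grip force at its end, in the units of the state.
- ctrl.get_obs(): the state, without advancing time (a new reading comes with each control period).
- ctrl.get_image(name): name is "side" or "top"; returns (picture, depth): 384x512x3 uint8, red, green, blue; 384x512 float32, mm along the optical axis (not along the pixel's ray), 0 where there is no reading.
- ctrl.camera_info(name): a dict with "intrinsics" (3x3 intrinsics, pixels), "R" (3x3) and "t" (3): a world point X has camera coordinates R X + t. Camera axes: x right, y down, z forward; pixel columns grow to the right and rows downward; lengths in mm; the calibration is good to about 2 mm. A picture is of the moment at which its call begins. camera_info takes no time and is no camera call.
- ctrl.close_job(): hands the job in; it is judged then, once.
The state is a dict: "t": time; "qpos": joint angles; "qvel": joint speeds; "joint_torque": joint torques, N m; "ee_pos": TCP position; "orientation": TCP orientation; "ft_force": force on the tool from outside, world axes, zero at the start; "moment": the same for the moment, N m; "width": finger opening in mm; "grasp_force": force on a finger pad.
Only numpy, scipy, OpenCV 4.12 (cv2) and the standard library are available. Lean on these libraries where they do the work, as an engineer would, in place of code of your own. Each camera call takes 0.05 s, during which the arm holds its last target. There are 200 camera calls.

### The job

Ready the bench pipettor: swing the side lever down all the way to its stop to press the tips on, and let it spring fully back up. Then push the round plunger on top of the head down to its first stop, 12 mm down (where the flange on its stem has just reached the socket), never driving it well past that, and finish while still holding it there with the fingers. Do not press the small square ejector button, and leave the tube rack, tip box and bottle where they stand.

Things in the scene. Friction and masses are not known exactly. Their poses are not given: they have to be found in the camera images.
- station: White bench pipettor on a grey base (x -80 to 150, y +-110 mm), fixed. Origin on the bench; x points away from the operator's (lever grip's) side to the column, y to the lever's side, z up. Head: white block x -35 to 90, y +-90, z 140 to 210 mm. On its top two sockets at x 20, y +42 and -42 mm hold plunger and ejector; which is where varies.
- lever_hinge (a point): Point on the lever's hinge axis, at station (20, 140, 140) mm; the axis is the station's y. Level with the middle of the black grip's length.
- lever_grip (a point): Centre of the lever's black grip: bar 22 mm in diameter, 60 mm long, along the station's y, 170 mm from the hinge axis, on a 12 mm steel arm at its inner end. At rest 214 mm above the bench, on the operator's (-x) side of the hinge; pushed down it ends at 58 mm above the bench at the stop, clear of the base. Its frame turns with the lever.
- lever (a joint): Lever angle in rad: 0 at rest (arm 0.45 rad above level), growing as the grip is pushed down, 0.95 at the stop (arm 0.50 rad below level). A return spring needs about 4 N at the grip at rest and 11 N at the stop; it brings the lever back when let go.
- plunger_top (a point): Centre of the top of the plunger's round black cap: 36 mm in diameter, 10 mm thick, on a 9 mm steel stem with a thin dark flange (18 mm in diameter), over a round grey socket 10 mm high. Unpressed the top is 258 mm above the bench and the flange's underside 12 mm above the socket. Moves straight down.
- plunger (a joint): Plunger travel in m, 0 unpressed, growing as it is pressed; the first stop (a position, not a hard stop) is at 0.012, the very end at 0.022. Spring: about 4 N to start moving, 10 N at 0.012, rising 0.5 N per mm; it comes back when let go.
- ejector_top (a point): Centre of the top of the small black square ejector button (18 x 18 mm, in a square socket 34 mm wide), 228 mm above the bench. Not to be pressed.
- ejector (a joint): Ejector travel in m, 0 unpressed, 0.008 at its end.
- tube_rack: Bystander: black tube rack 200 x 100 x 36 mm with small tubes (to 53 mm), origin under its centre.
- tip_box: Bystander: clear tip box with a yellow insert, 120 x 85 x 59 mm, origin under its centre.
- reagent_bottle: Bystander: round bottle, 64 mm in diameter, 120 mm high, origin under its centre.

How it is judged:
By the outcome, as a careful person would: the job done as asked, in the order asked, and still so for the second after the job is handed in, while the arm keeps its last pose, push and grip.
It also fails if it takes over 51 s, if anything falls off the work surface, if the arm or the gripper's body presses on something with over 40 N, if the wrist force passes 120 N, or if a joint passes its speed limit or range.

## Working session

There is one attempt and no reset: what is moved stays moved. The work goes in short steps, Python scripts to look and compute and a tool call to move; the robot and the scene stay as the last step left them, time stands still between calls to the robot, and variables do not carry over. Pictures are saved under pics/ and viewed, at most 10 in all, crops included, and the job is handed in when it is done.

Besides the shell and the picture viewer there is one more tool, called as name(argument=value, ...), one argument or row to a line, values as JSON. servo_tool: Moves the arm, as the interface text tells. Its arguments: {"type":"object","properties":{"rows":{"type":"array","items":{"type":"array","items":{"type":"number"}}}},"required":["rows"]}

```bash
mkdir -p pics
cat > h.py <<'E'
from workcell import ctrl
import numpy as np, cv2
def shot(n,tag):
    im,d=ctrl.get_image(n); cv2.imwrite(f'pics/{tag}.png',im[:,:,::-1]); np.save(f'pics/{tag}.npy',d); return im,d
def pw(n,u,v,z):
    c=ctrl.camera_info(n); K,R,t=(np.array(c[k]) for k in("intrinsics","R","t"))
    return R.T@(np.linalg.inv(K)@np.array([u,v,1.])*z-t)
def cloud(n,d):
    v,u=np.mgrid[:d.shape[0],:d.shape[1]]
    c=ctrl.camera_info(n); K,R,t=(np.array(c[k]) for k in("intrinsics","R","t"))
    P=np.stack([u,v,np.ones_like(u)],-1)@np.linalg.inv(K).T*d[...,None]
    return (P-t)@R
E
python3 - <<'E'
from h import *
for n in("side","top"):
    im,d=shot(n,n+"0"); c=ctrl.camera_info(n); print(n,np.round(c["intrinsics"],1).tolist(),np.round(c["R"],3).tolist(),np.round(c["t"],1))
o=ctrl.get_obs();print(o)
a=cv2.imread('pics/side0.png');b=cv2.imread('pics/top0.png')
E
```

```text
side [[347.0, 0.0, 256.1], [0.0, 347.0, 196.8], [0.0, 0.0, 1.0]] [[-0.944, -0.33, -0.001], [-0.196, 0.563, -0.803], [0.265, -0.758, -0.596]] [579.9 217.6 858.6]
top [[444.1, 0.0, 261.1], [0.0, 444.1, 192.9], [0.0, 0.0, 1.0]] [[0.0, -1.0, -0.005], [-0.987, 0.0, -0.16], [0.16, 0.005, -0.987]] [  69.4  623.5 1194.5]
{'t': 0.1, 'qpos': array([-1.19701828e+00,  4.23782235e-01,  1.63062142e+00, -4.17257768e-05,
        1.08861545e+00, -1.89823494e-02]), 'qvel': array([-0.00143716, -0.00323917, -0.00190951,  0.00097018,  0.00044405,
       -0.00181542]), 'joint_torque': array([ 9.45068382e-05, -5.45617068e+01, -2.74325073e+01,  6.44517085e-02,
        1.88006664e-02, -5.43089106e-05]), 'ee_pos': array([ 239.02929484, -576.87671436,  190.46526562]), 'orientation': array([-3.07983238e+00, -6.12745930e-01,  4.52344834e-04]), 'ft_force': array([-0.45124681,  0.90190277,  0.30215552]), 'moment': array([ 0.00950181,  0.01797984, -0.02224483]), 'grasp_force': 0.0, 'width': 87.66177284367946}
```

View pics/side0.png

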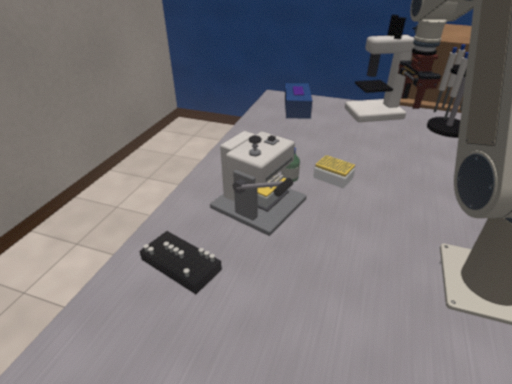

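View pics/top0.png

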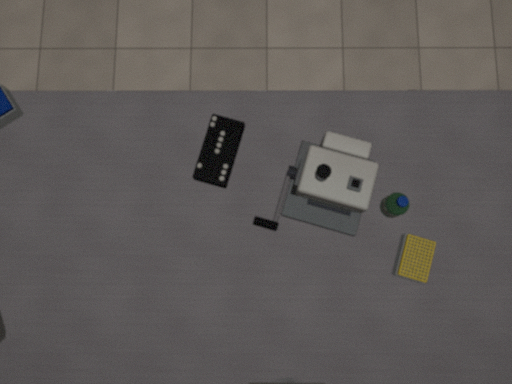

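The side view shows the grip at about (284,187), the plunger cap at (255,140) and the ejector at (272,139). In the top view the plunger is at (323,171), the ejector at (355,184) and the grip at (266,224).

```bash
python3 - <<'E'
from h import *
from scipy.optimize import least_squares
d=np.load('pics/top0.npy');im=cv2.imread('pics/top0.png');P=cloud("top",d)
ds=np.load('pics/side0.npy');S=cloud("side",ds);ims=cv2.imread('pics/side0.png')
def seg(P,im,box,zlo,zhi,dark=60):
    u0,u1,v0,v1=box;m=np.zeros(im.shape[:2],bool);m[v0:v1,u0:u1]=1
    return m&(P[...,2]>zlo)&(P[...,2]<zhi)&(im.max(2)<dark)
for nm,(Q,I,bx,a,b) in dict(pl_top=(P,im,(310,336,158,184),245,270),ej_top=(P,im,(345,365,174,194),215,240),grip_top=(P,im,(248,284,212,235),190,240),
  pl_side=(S,ims,(245,266,132,150),245,270),ej_side=(S,ims,(264,282,132,146),215,240),grip_side=(S,ims,(270,300,175,200),190,240)).items():
    m=seg(Q,I,bx,a,b); X=Q[m]
    v,u=np.nonzero(m)
    print(nm,m.sum(),X.mean(0).round(1) if len(X) else '',((X.min(0)+X.max(0))/2).round(1) if len(X) else '',np.percentile(X[:,2],[5,50,95]).round(1) if len(X) else '', u.mean(),v.mean())
m=(P[...,2]>200)&(P[...,2]<222)&(im.min(2)>90)
m=cv2.morphologyEx(m.astype('uint8'),cv2.MORPH_OPEN,np.ones((5,5)))
X=P[m>0];print(len(X),X[:,2].mean());print(cv2.minAreaRect(X[:,:2].astype('float32')))
# two-view triangulation by bright/dark centroids
E
python3 -c "
import cv2
a=cv2.imread('pics/top0.png')[120:250,240:400];b=cv2.imread('pics/side0.png')[120:230,200:320]
c=cv2.resize(a,(480,390),interpolation=2);d=cv2.resize(b,None,fx=2.6,fy=3.545*0+2.6);import numpy as np
o=np.zeros((390,800,3),'uint8');o[:,:480]=c;o[:d.shape[0],480:480+d.shape[1]]=d[:,:320];cv2.imwrite('pics/c.png',o)"
```

```text
pl_top 146 [641.8 -77.6 258.7] [642.2 -78.1 257.8] [255.5 258.6 262.3] 323.32191780821915 170.95205479452054
ej_top 61 [ 619.1 -158.   226.8] [ 619.5 -158.5  224.4] [217.4 227.7 231.6] 355.1803278688525 182.9344262295082
grip_top 208 [522.8  58.1 223.4] [523.4  59.1 221.8] [218.  223.6 227.5] 265.40865384615387 223.01442307692307
pl_side 49 [642.5 -68.6 257.2] [643.4 -70.4 254.6] [253.3 257.9 259.5] 254.48979591836735 139.40816326530611
ej_side 17 [ 620.  -151.1  224.6] [ 620.2 -151.   224.1] [220.5 224.4 228.4] 271.3529411764706 138.2941176470588
grip_side 155 [523.4  69.5 220.1] [524.9  63.1 216.2] [210.1 221.6 225.2] 282.73548387096776 187.18064516129033
3861 210.59023336882143
((661.1376953125, -128.55014038085938), (178.61795043945312, 169.73330688476562), 74.39401245117188)
```

View pics/c.png

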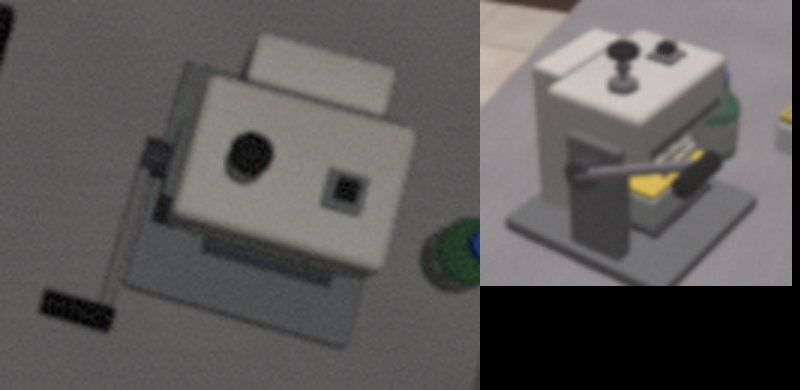

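The plunger is at about (642,-76), the ejector at (619,-157) and the grip at about (521,60,214). The station's yaw is about -0.273. I'll move above the grip with the fingers shut.

servo_tool(
  rows=[
    [0, 0, 0, 0.2, -0.2, -0.4, 0],
    [0, 0, 0, 0.6, -0.5, -0.5, 0],
    [0, 0, 0, 1, -0.95, -0.5, 0],
    [0, 0, 0, 1, -0.95, -0.5, 0],
    [0, 0, 0, 1, -0.95, -0.5, 0],
    [0, 0, 0, 1, -0.95, -0.5, 0],
  ],
)

```text
t: 0.85
ee_pos: [352.4, -322.4, 291.7]
orientation: [3.08, 0.62, 0.001]
ft_force: [0.5, -1.0, 0.7]
width: 31.4
grasp_force: 0.0
```

servo_tool(
  rows=[
    [0, 0, 0, 0.3, -0.3, 0, 0],
    [0, 0, 0, 0.6, -0.6, 0, 0],
    [0, 0, 0, 1, -0.95, 0, 0],
    [0, 0, 0, 1, -0.95, 0, 0],
    [0, 0, 0, 1, -0.95, 0, 0],
    [0, 0, 0, 1, -0.95, 0, 0],
  ],
)

```text
t: 1.6
ee_pos: [463.8, -72.7, 290.7]
orientation: [3.08, 0.617, -0.001]
ft_force: [-1.1, -0.7, -0.1]
width: 0.4
grasp_force: 0.0
```

servo_tool(
  rows=[
    [0, 0, 0.12, 0.2, -0.2, 0, 0],
    [0, 0, 0.24, 0.5, -0.5, 0, 0],
    [0, 0, 0.36, 0.52, -0.5, 0, 0],
    [0, 0, 0.445, 0.52, -0.5, 0, 0],
    [0, 0, 0.445, 0.52, -0.5, 0, 0],
    [0, 0, 0.445, 0.52, -0.5, 0, 0],
  ],
)

```text
t: 2.35
ee_pos: [521.0, 57.6, 291.0]
orientation: [3.112, -0.428, -0.001]
ft_force: [-0.3, -0.3, 0.3]
width: 0.7
grasp_force: 0.0
```

```bash
cat >> h.py <<'E'
from scipy.spatial.transform import Rotation as Ro
yaw=-0.273; ex=np.array([np.cos(yaw),np.sin(yaw),0]); ey=np.array([-ex[1],ex[0],0])
O=np.array([611.4,-111,0])
def st(x,y,z): return O+x*ex+y*ey+np.array([0,0,z])
def go(T):
    o=ctrl.get_obs();R=Ro.from_rotvec(o["orientation"]).as_matrix();return (R.T@(T-o["ee_pos"])/200).round(3)
E
python3 - <<'E'
from h import *
o=ctrl.get_obs();print(o['t'],o['ee_pos'].round(1),o['orientation'].round(3),o['qpos'].round(2),o['ft_force'].round(1),o['width'])
R=Ro.from_rotvec(o["orientation"]).as_matrix();print(R.round(3),ex,ey)
for a in np.linspace(.45,-.52,9): print(round(a,2),go(st(20-170*np.cos(a),140,140+170*np.sin(a)+11)))
E
```

```text
2.35 [521.   57.6 291. ] [ 3.112e+00 -4.280e-01 -1.000e-03] [ 0.09  0.17  1.75 -0.    1.23  1.93] [-0.3 -0.3  0.3] 0.7213395586020007
[[ 0.963 -0.27  -0.   ]
 [-0.27  -0.963 -0.   ]
 [-0.     0.    -1.   ]] [ 0.96296637 -0.26962154  0.        ] [0.26962154 0.96296637 0.        ]
0.45 [-0.003 -0.01   0.33 ]
0.33 [-0.042 -0.01   0.426]
0.21 [-0.069 -0.01   0.525]
0.09 [-0.084 -0.01   0.627]
-0.03 [-0.087 -0.01   0.73 ]
-0.16 [-0.077 -0.01   0.832]
-0.28 [-0.055 -0.01   0.933]
-0.4 [-0.02  -0.011  1.03 ]
-0.52 [ 0.025 -0.011  1.122]
```

servo_tool(
  rows=[
    [0, 0, 0, 0, -0.01, 0.2, 0],
    [0, 0, 0, 0, -0.01, 0.31, 0],
    [0, 0, 0, -0.005, -0.01, 0.34, 0],
    [0, 0, 0, -0.02, -0.01, 0.38, 0],
    [0, 0, 0, -0.04, -0.01, 0.42, 0],
    [0, 0, 0, -0.055, -0.01, 0.47, 0],
    [0, 0, 0, -0.07, -0.01, 0.525, 0],
    [0, 0, 0, -0.07, -0.01, 0.525, 0],
  ],
)

```text
t: 3.35
ee_pos: [507.4, 64.9, 185.7]
orientation: [3.112, -0.43, -0.002]
ft_force: [-2.1, 0.7, 6.0]
width: 0.4
grasp_force: 3.2
```

Run:
```python
from h import *
o=ctrl.get_obs();print(o['t'],o['ee_pos'].round(1),o['ft_force'].round(1))
a=shot("side","s1")[0][130:230,220:330]; b=shot("top","t1")[0][190:260,230:310]
o=np.zeros((400,800,3),'uint8');o[:,:400]=cv2.resize(a,(400,400));o[:350,400:]=cv2.resize(b,(400,350));cv2.imwrite('pics/c1.png',o[:,:,::-1])
for a in np.linspace(.21,-.50,8): print(round(a,2),go(st(20-170*np.cos(a),140,140+170*np.sin(a)+11)))
```

```text
3.35 [507.4  64.9 185.7] [-2.1  0.7  6. ]
0.21 [ 0.004  0.007 -0.   ]
0.11 [-0.01   0.007  0.085]
0.01 [-0.015  0.007  0.171]
-0.09 [-0.011  0.007  0.257]
-0.2 [0.002 0.007 0.342]
-0.3 [0.023 0.007 0.426]
-0.4 [0.052 0.007 0.507]
-0.5 [0.09  0.007 0.584]
```

View pics/c1.png

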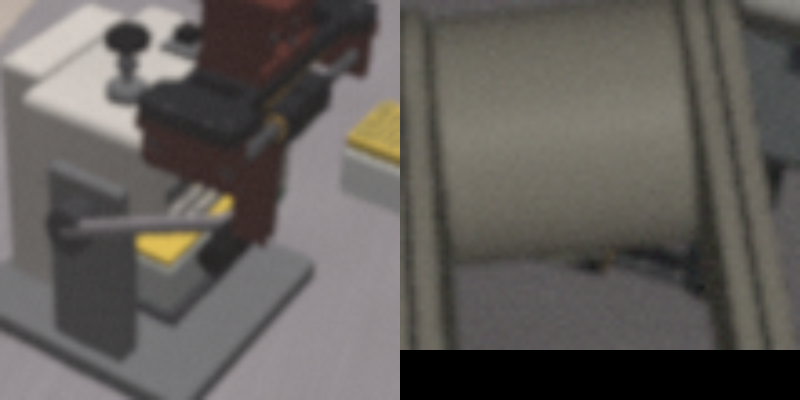

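The fingers are on the grip and the lever is partly down, at about 6 N. I'll continue along the arc.

servo_tool(
  rows=[
    [0, 0, 0, -0.01, 0.007, 0.085, 0],
    [0, 0, 0, -0.013, 0.007, 0.17, 0],
    [0, 0, 0, -0.01, 0.007, 0.257, 0],
    [0, 0, 0, 0.002, 0.007, 0.342, 0],
    [0, 0, 0, 0.023, 0.007, 0.426, 0],
    [0, 0, 0, 0.052, 0.007, 0.507, 0],
    [0, 0, 0, 0.075, 0.007, 0.555, 0],
    [0, 0, 0, 0.08, 0.007, 0.57, 0],
    [0, 0, 0, 0.08, 0.007, 0.57, 0],
  ],
)

```text
t: 4.58
ee_pos: [521.7, 59.1, 71.9]
orientation: [3.112, -0.43, -0.005]
ft_force: [-5.9, 1.0, 7.6]
width: 0.5
grasp_force: 3.6
```

servo_tool(
  rows=[
    [0, 0, 0, 0.005, 0, 0.015, 0],
    [0, 0, 0, 0.005, 0, 0.015, 0],
    [0, 0, 0, 0.005, 0, 0.015, 0],
  ],
)

```text
t: 4.95
ee_pos: [522.7, 58.9, 69.2]
orientation: [3.112, -0.43, -0.005]
ft_force: [-5.0, 1.4, 6.8]
width: -0.0
grasp_force: 3.6
```

servo_tool(
  rows=[
    [0, 0, 0, 0, 0, 0.01, 0],
    [0, 0, 0, 0, 0, 0.01, 0],
    [0, 0, 0, 0, 0, 0.01, 0],
  ],
)

```text
t: 5.32
ee_pos: [523.2, 58.8, 67.4]
orientation: [3.112, -0.43, -0.003]
ft_force: [-4.1, 0.8, 8.3]
width: 0.1
grasp_force: 3.8
```

servo_tool(
  rows=[
    [0, 0, 0, 0, 0, 0.01, 0],
    [0, 0, 0, 0, 0, 0.01, 0],
    [0, 0, 0, 0, 0, 0.01, 0],
  ],
)

```text
t: 5.7
ee_pos: [523.7, 58.7, 65.6]
orientation: [3.112, -0.43, -0.002]
ft_force: [-3.2, -0.7, 7.8]
width: 0.4
grasp_force: 3.9
```

servo_tool(
  rows=[
    [0, 0, 0, 0, 0, 0.01, 0],
    [0, 0, 0, 0, 0, 0.01, 0],
    [0, 0, 0, 0, 0, 0.01, 0],
  ],
)

```text
t: 6.08
ee_pos: [524.1, 58.6, 63.7]
orientation: [3.112, -0.43, -0.0]
ft_force: [-2.8, -2.2, 8.2]
width: -0.1
grasp_force: 4.1
```

Run:
```python
from h import *
o=ctrl.get_obs();print(o['t'],o['ee_pos'].round(1),o['ft_force'].round(1),((o['ee_pos']-O)@ex,(o['ee_pos']-O)@ey))
a=shot("side","s2")[0][140:230,210:320]
cv2.imwrite('pics/c2.png',cv2.resize(a,(770,590),interpolation=2)[:,:,::-1])
```

```text
6.075 [524.1  58.6  63.7] [-2.8 -2.2  8.2] (np.float64(-129.7631106913536), np.float64(139.77223995037892))
```

View pics/c2.png

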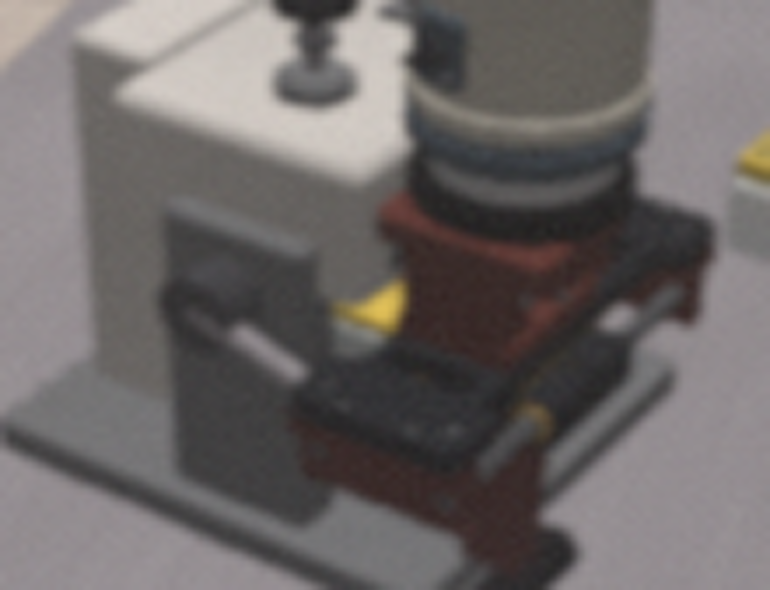

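Run:
```python
from h import *
c=ctrl.camera_info("side");K,R,t=(np.array(c[k]) for k in("intrinsics","R","t"))
def px(X): q=K@(R@X+t); q=q[:2]/q[2]; return ((q-[210,140])*[7,6.556]).round(0)
for a in (-.5,-.4,-.3): print(a,[px(st(20-170*np.cos(a),y,140+170*np.sin(a))) for y in(110,140,170)])
print('tcp',px(ctrl.get_obs()['ee_pos']),'hinge',px(st(20,115,140)),'arm mid',[px(st(20-70*np.cos(a),110,140+70*np.sin(a))) for a in(-.5,-.4,-.3)])
print('plunger',px(st(20,42,258)))
```

```text
-0.5 [array([535., 581.]), array([495., 622.]), array([452., 665.])]
-0.4 [array([554., 560.]), array([513., 601.]), array([470., 644.])]
-0.3 [array([570., 536.]), array([529., 576.]), array([486., 619.])]
tcp [497. 613.] hinge [213. 306.] arm mid [array([349., 415.]), array([355., 405.]), array([360., 395.])]
plunger [319. -13.]
```

```bash
python3 -c "
import cv2
a=cv2.imread('pics/s2.png')[180:250,230:320];cv2.imwrite('pics/c3.png',cv2.resize(a,(720,560),interpolation=2))"
```

```text
(no output)
```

View pics/c3.png

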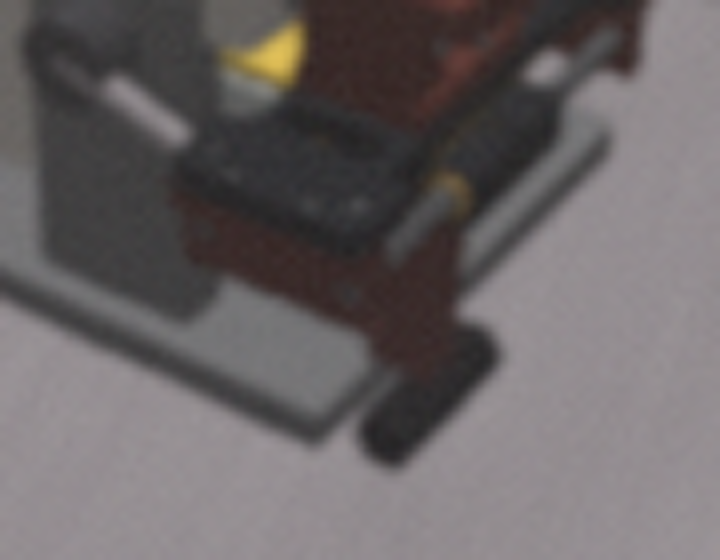

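Run:
```python
from h import *
d=np.load('pics/s2.npy');S=cloud("side",d)-O
X=np.stack([S@ex,S@ey,S[...,2]],-1)
for v in range(218,238,2): print(v,[tuple(X[v,u].round().astype(int)) for u in range(274,294,2)])
```

```text
218 [(np.int64(-155), np.int64(220), np.int64(184)), (np.int64(-160), np.int64(220), np.int64(187)), (np.int64(-161), np.int64(213), np.int64(182)), (np.int64(-130), np.int64(149), np.int64(123)), (np.int64(-136), np.int64(151), np.int64(128)), (np.int64(-140), np.int64(147), np.int64(127)), (np.int64(-141), np.int64(138), np.int64(120)), (np.int64(-78), np.int64(9), np.int64(2)), (np.int64(-82), np.int64(5), np.int64(1)), (np.int64(-88), np.int64(2), np.int64(1))]
220 [(np.int64(-155), np.int64(220), np.int64(179)), (np.int64(-160), np.int64(219), np.int64(180)), (np.int64(-123), np.int64(147), np.int64(112)), (np.int64(-129), np.int64(147), np.int64(115)), (np.int64(-136), np.int64(149), np.int64(120)), (np.int64(-141), np.int64(148), np.int64(121)), (np.int64(-140), np.int64(136), np.int64(113)), (np.int64(-135), np.int64(116), np.int64(96)), (np.int64(-138), np.int64(111), np.int64(94)), (np.int64(-92), np.int64(10), np.int64(1))]
222 [(np.int64(-64), np.int64(69), np.int64(21)), (np.int64(-117), np.int64(147), np.int64(102)), (np.int64(-123), np.int64(147), np.int64(106)), (np.i
[... 2891 characters left out ...]
t64(88)), (np.int64(-147), np.int64(155), np.int64(82)), (np.int64(-110), np.int64(74), np.int64(1)), (np.int64(-114), np.int64(70), np.int64(0)), (np.int64(-118), np.int64(66), np.int64(0)), (np.int64(-125), np.int64(66), np.int64(3))]
236 [(np.int64(-85), np.int64(100), np.int64(1)), (np.int64(-132), np.int64(169), np.int64(79)), (np.int64(-138), np.int64(169), np.int64(81)), (np.int64(-144), np.int64(169), np.int64(85)), (np.int64(-147), np.int64(165), np.int64(83)), (np.int64(-109), np.int64(85), np.int64(2)), (np.int64(-113), np.int64(80), np.int64(0)), (np.int64(-119), np.int64(78), np.int64(2)), (np.int64(-122), np.int64(72), np.int64(-1)), (np.int64(-128), np.int64(71), np.int64(1))]
```

Run:
```python
from h import *
im=cv2.imread('pics/s1.png');d=np.load('pics/s1.npy');S=cloud("side",d)-O
X=np.stack([S@ex,S@ey,S[...,2]],-1)
for v in range(180,206,2): print(v,[tuple(map(int,X[v,u]))+(int(im[v,u].max()),) for u in range(272,298,3)])
```

```text
180 [(-463, 732, 686, 113), (-6, -23, 96, 152), (-9, -35, 90, 122), (-10, -52, 82, 202), (-135, 150, 241, 97), (-144, 151, 245, 56), (-152, 152, 249, 61), (-159, 150, 250, 58), (-157, 133, 240, 88)]
182 [(4, -24, 84, 128), (-10, -17, 93, 117), (-10, -34, 84, 167), (-18, -40, 84, 188), (-135, 149, 235, 79), (-143, 148, 237, 59), (-150, 148, 240, 59), (-157, 146, 242, 55), (-157, 132, 234, 118)]
184 [(-86, 122, 194, 137), (-95, 122, 198, 123), (-103, 121, 200, 138), (-112, 123, 205, 122), (-136, 150, 230, 64), (-144, 150, 233, 58), (-152, 150, 236, 60), (-158, 147, 237, 59), (-157, 130, 227, 123)]
186 [(-88, 125, 191, 91), (-96, 124, 194, 88), (-105, 125, 198, 85), (-126, 147, 219, 57), (-136, 150, 224, 54), (-144, 149, 227, 58), (-151, 149, 230, 58), (-157, 145, 230, 54), (-12, -154, 1, 130)]
188 [(-11, 1, 82, 159), (-17, -6, 81, 115), (-122, 152, 214, 71), (-130, 154, 218, 46), (-136, 150, 219, 55), (-145, 151, 223, 56), (-153, 151, 226, 59), (-158, 145, 224, 64), (-17, -145, 0, 141)]
190 [(-18, 11, 83, 178), (-18, -5, 74, 118), (-130, 166, 220, 48), (-135, 161, 219, 45), (-139, 155,
[... 738 characters left out ...]
 199, 50), (-26, -30, 31, 69), (-25, -51, 18, 116), (-34, -54, 20, 118), (-43, -59, 21, 117), (-50, -65, 20, 117), (-57, -72, 19, 118)]
200 [(-19, 10, 46, 92), (-17, -9, 32, 79), (-25, -14, 33, 66), (-24, -34, 20, 109), (-32, -40, 20, 118), (-39, -46, 19, 115), (-48, -50, 20, 116), (-56, -55, 21, 118), (-63, -62, 19, 118)]
202 [(-18, 9, 37, 83), (-24, 1, 35, 68), (-21, -22, 18, 97), (-29, -26, 19, 117), (-38, -29, 21, 119), (-45, -36, 20, 118), (-53, -42, 20, 119), (-61, -46, 21, 118), (-69, -51, 22, 117)]
204 [(-23, 16, 36, 72), (-26, 3, 29, 90), (-27, -11, 20, 119), (-34, -18, 18, 118), (-42, -22, 20, 118), (-50, -28, 19, 119), (-58, -33, 20, 118), (-66, -38, 20, 119), (-73, -45, 19, 111)]
```

The depth images put the fingertips about 31 mm above the reported TCP, resting on the bar, whose top is at about 94 mm. The lever is therefore not at its stop yet, so I'll keep going down.

servo_tool(
  rows=[
    [0, 0, 0, 0, 0, 0.03, 0],
    [0, 0, 0, 0, 0, 0.06, 0],
    [0, 0, 0, 0, 0, 0.09, 0],
    [0, 0, 0, 0, 0, 0.11, 0],
    [0, 0, 0, 0, 0, 0.11, 0],
  ],
)

```text
t: 6.75
ee_pos: [530.0, 58.0, 43.6]
orientation: [-3.111, 0.429, -0.017]
ft_force: [5.7, -5.9, 13.4]
width: 0.5
grasp_force: 6.7
```

servo_tool(
  rows=[
    [0, 0, 0, 0, 0, 0.01, 0],
    [0, 0, 0, 0, 0, 0.01, 0],
  ],
)

```text
t: 7.0
ee_pos: [530.7, 57.9, 42.0]
orientation: [-3.111, 0.429, -0.019]
ft_force: [7.1, -7.7, 14.0]
width: 0.3
grasp_force: 7.1
```

servo_tool(
  rows=[
    [0, 0, 0, 0, 0, 0.01, 0],
    [0, 0, 0, 0, 0, 0.01, 0],
  ],
)

```text
t: 7.25
ee_pos: [531.3, 57.9, 40.2]
orientation: [-3.111, 0.429, -0.021]
ft_force: [7.4, -7.3, 15.3]
width: 0.6
grasp_force: 7.4
```

Run:
```python
from h import *
o=ctrl.get_obs();print(o['t'],(o['ee_pos']-O)@ex,(o['ee_pos']-O)@ey,o['ee_pos'][2],o['moment'].round(2),Ro.from_rotvec(o["orientation"]).as_matrix().round(3))
im,d=shot("side","s3");S=cloud("side",d)-O
X=np.stack([S@ex,S@ey,S[...,2]],-1)
m=(abs(X[...,1]-140)<35)&(X[...,0]>-170)&(X[...,0]<-100)&(X[...,2]>40)&(X[...,2]<130)&(im.max(2)<75)
for y0 in(110,120,130,140,150,160):
    q=X[m&(X[...,1]>=y0)&(X[...,1]<y0+10)]
    print(y0,[(z,len(w),int(w[:,0].min()),int(w[:,0].max())) for z in range(40,130,6) if len(w:=q[(q[:,2]>=z)&(q[:,2]<z+6)])])
cv2.imwrite('pics/c4.png',cv2.resize(im[170:250,220:320],(750,600),interpolation=2)[:,:,::-1])
```

```text
7.25 -122.69590299592097 141.0445917758299 40.23274214874846 [-1.36 -1.35 -0.  ] [[ 0.963 -0.27   0.013]
 [-0.27  -0.963 -0.001]
 [ 0.013 -0.003 -1.   ]]
110 [(64, 2, -136, -132), (70, 3, -135, -127)]
120 [(64, 8, -137, -132), (70, 2, -131, -129)]
130 [(64, 7, -137, -133), (70, 2, -133, -133), (76, 3, -134, -133), (82, 3, -134, -133), (88, 2, -134, -134), (94, 2, -134, -132), (100, 2, -133, -133), (106, 2, -133, -133), (112, 5, -134, -132), (118, 3, -134, -132), (124, 2, -135, -134)]
140 [(58, 1, -137, -137), (64, 9, -137, -131), (70, 9, -133, -113), (76, 6, -134, -113), (82, 9, -134, -122), (88, 7, -135, -117), (94, 5, -133, -118), (100, 3, -134, -127), (106, 1, -133, -133), (112, 2, -135, -133), (118, 2, -134, -133), (124, 3, -134, -134)]
150 [(58, 2, -136, -136), (64, 8, -135, -129), (70, 15, -132, -121), (76, 6, -132, -117), (82, 5, -129, -117), (88, 6, -132, -119), (94, 4, -132, -123), (100, 10, -134, -119), (106, 10, -134, -119), (112, 9, -134, -123), (118, 6, -134, -126), (124, 4, -134, -129)]
160 [(46, 1, -125, -125), (52, 2, -128, -126), (58, 9, -135, -121), (64, 17, -136, -119), (70, 8, -129, -122)]
```

View pics/c4.png

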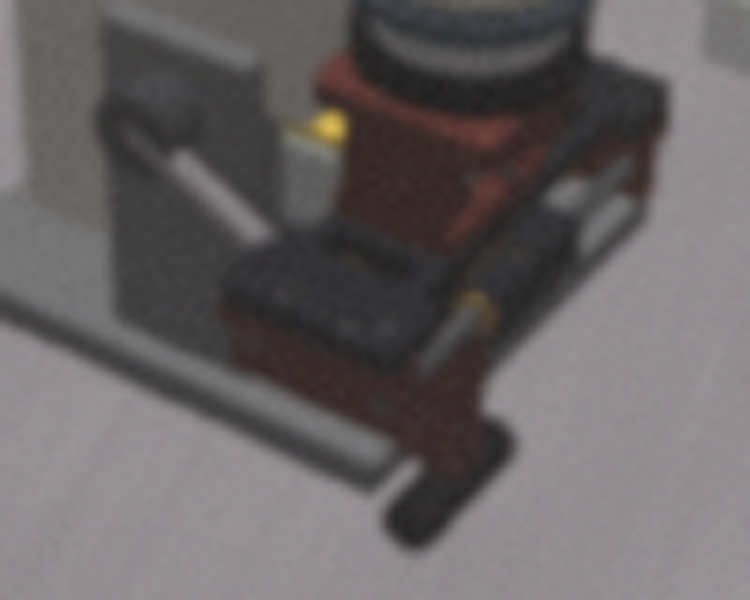

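servo_tool(
  rows=[
    [0, 0, 0, 0.03, 0, 0.01, 0],
    [0, 0, 0, 0.04, 0, 0.02, 0],
    [0, 0, 0, 0.04, 0, 0.02, 0],
  ],
)

```text
t: 7.68
ee_pos: [533.1, 57.1, 36.3]
orientation: [-3.111, 0.43, -0.003]
ft_force: [-10.0, 2.4, 36.4]
width: 0.5
grasp_force: 18.0
```

servo_tool(
  rows=[
    [0, 0, 0, 0.01, 0, 0.02, 0],
    [0, 0, 0, 0.01, 0, 0.02, 0],
    [0, 0, 0, 0.01, 0, 0.02, 0],
  ],
)

```text
t: 8.05
ee_pos: [533.8, 56.9, 34.6]
orientation: [-3.111, 0.43, 0.0]
ft_force: [-20.8, 3.5, 65.5]
width: 0.8
grasp_force: 33.0
```

servo_tool(
  rows=[
    [0, 0, 0, 0, 0, 0.02, 0],
    [0, 0, 0, 0, 0, 0.02, 0],
    [0, 0, 0, 0, 0, 0.02, 0],
  ],
)

```text
t: 8.43
ee_pos: [534.4, 56.8, 33.1]
orientation: [-3.111, 0.43, -0.002]
ft_force: [-28.5, 1.5, 94.6]
width: 0.2
grasp_force: 47.0
```

The stop was hit firmly, with the force jumping to 95 N. Now I'll ride back up along the arc.

servo_tool(
  rows=[
    [0, 0, 0, -0.03, 0, -0.07, 0],
    [0, 0, 0, -0.07, 0, -0.15, 0],
    [0, 0, 0, -0.1, 0, -0.24, 0],
    [0, 0, 0, -0.13, 0, -0.34, 0],
    [0, 0, 0, -0.14, 0, -0.44, 0],
    [0, 0, 0, -0.14, 0, -0.54, 0],
    [0, 0, 0, -0.13, 0, -0.64, 0],
    [0, 0, 0, -0.11, 0, -0.74, 0],
    [0, 0, 0, -0.08, 0, -0.84, 0],
    [0, 0, 0, -0.06, 0, -0.94, 0],
  ],
)

```text
t: 9.68
ee_pos: [523.0, 59.2, 214.2]
orientation: [-3.112, 0.43, -0.002]
ft_force: [0.4, 0.0, 0.5]
width: 0.7
grasp_force: 0.0
```

servo_tool(
  rows=[
    [0, 0, 0, 0, 0, -0.2, 0],
    [0, 0, 0, 0, 0, -0.45, 0],
    [0, 0, 0, 0, 0, -0.45, 0],
    [0, 0, 0, 0, 0, -0.45, 0],
  ],
)

```text
t: 10.18
ee_pos: [522.0, 59.2, 302.7]
orientation: [3.112, -0.43, -0.0]
ft_force: [-0.2, -0.2, -0.5]
width: 0.4
grasp_force: 0.0
```

Run:
```python
from h import *
o=ctrl.get_obs();print(o['t'],(o['ee_pos']-O)@ex,(o['ee_pos']-O)@ey,o['ee_pos'],o['ft_force'].round(1))
im,d=shot("side","s4");S=cloud("side",d)-O
X=np.stack([S@ex,S@ey,S[...,2]],-1)
m=(abs(X[...,1]-140)<32)&(X[...,0]>-170)&(X[...,0]<-100)&(X[...,2]>40)&(X[...,2]<235)&(im.max(2)<75)
q=X[m];print(len(q),np.percentile(q,[5,50,95],axis=0).round())
m=(abs(X[...,1]-140)<60)&(X[...,0]>-190)&(X[...,0]<-100)&(X[...,2]>235)&(X[...,2]<400);q=X[m]
print('tip',np.percentile(q,[0,1,50,99],axis=0).round())
for T in (st(20,42,0),): print(go(T+[0,0,o['ee_pos'][2]]))
```

```text
10.175 -132.01931659075845 139.80404033017348 [521.96401974  59.22184079 302.65146664] [-0.2 -0.2 -0.5]
177 [[-140.  118.  210.]
 [-134.  151.  221.]
 [-124.  170.  225.]]
tip [[-144.  127.  334.]
 [-144.  129.  336.]
 [-139.  149.  367.]
 [-121.  155.  399.]]
[ 0.763  0.487 -0.005]
```

The lever is back at rest, with the grip top at 225 mm. The fingertip offset is confirmed at about 31 mm. Next is the plunger: contact should come at a reported TCP z of about 227.

servo_tool(
  rows=[
    [0, 0, 0, 0.25, 0.15, 0, 0],
    [0, 0, 0, 0.5, 0.32, 0, 0],
    [0, 0, 0, 0.763, 0.48, 0, 0],
    [0, 0, 0, 0.763, 0.48, 0.15, 0],
    [0, 0, 0, 0.763, 0.48, 0.27, 0],
    [0, 0, 0, 0.763, 0.48, 0.3, 0],
    [0, 0, 0, 0.763, 0.48, 0.3, 0],
    [0, 0, 0, 0.763, 0.48, 0.3, 0],
  ],
)

```text
t: 11.22
ee_pos: [643.6, -74.4, 244.2]
orientation: [3.112, -0.43, 0.002]
ft_force: [-0.0, -0.1, 0.2]
width: 0.5
grasp_force: 0.0
```

Run:
```python
from h import *
o=ctrl.get_obs();print(o['t'],o['ee_pos'],o['ft_force'].round(1),go(st(20,42,o['ee_pos'][2])))
im,d=shot("side","s5");S=cloud("side",d)-O
X=np.stack([S@ex,S@ey,S[...,2]],-1)
m=(abs(X[...,1]-42)<32)&(abs(X[...,0]-20)<40)&(X[...,2]>213)&(X[...,2]<350)&(im.max(2)<140)
q=X[m]
for z in range(212,350,4):
    w=q[(q[:,2]>=z)&(q[:,2]<z+4)]
    if len(w): print(z,len(w),w[:,:2].min(0).round(),w[:,:2].max(0).round())
cv2.imwrite('pics/c5.png',cv2.resize(im[100:170,215:305],(770,600),interpolation=2)[:,:,::-1])
```

```text
11.225 [643.62941065 -74.41026162 244.15494396] [-0.  -0.1  0.2] [-0.006  0.01  -0.   ]
212 10 [ 7. 39.] [25. 58.]
216 30 [ 7. 33.] [36. 57.]
220 18 [12. 34.] [34. 54.]
224 6 [19. 41.] [25. 46.]
232 13 [16. 33.] [28. 49.]
236 6 [18. 41.] [29. 47.]
240 2 [19. 42.] [21. 43.]
244 1 [32. 52.] [32. 52.]
248 5 [ 9. 51.] [18. 56.]
252 22 [ 4. 40.] [32. 59.]
256 60 [ 6. 25.] [38. 57.]
276 13 [ 9. 38.] [31. 54.]
280 12 [10. 36.] [31. 54.]
284 15 [ 9. 36.] [31. 54.]
288 15 [10. 35.] [30. 55.]
292 16 [ 8. 34.] [30. 54.]
296 13 [ 9. 36.] [30. 54.]
300 17 [10. 33.] [29. 56.]
304 14 [ 9. 35.] [31. 55.]
308 20 [10. 36.] [32. 57.]
312 14 [10. 35.] [32. 56.]
316 17 [10. 41.] [32. 56.]
320 16 [ 9. 35.] [30. 57.]
324 15 [ 9. 37.] [31. 60.]
328 19 [10. 35.] [32. 59.]
332 18 [ 9. 31.] [28. 60.]
336 20 [ 9. 28.] [31. 60.]
340 21 [ 9. 30.] [30. 61.]
344 11 [10. 43.] [25. 61.]
348 2 [ 9. 49.] [11. 55.]
```

View pics/c5.png

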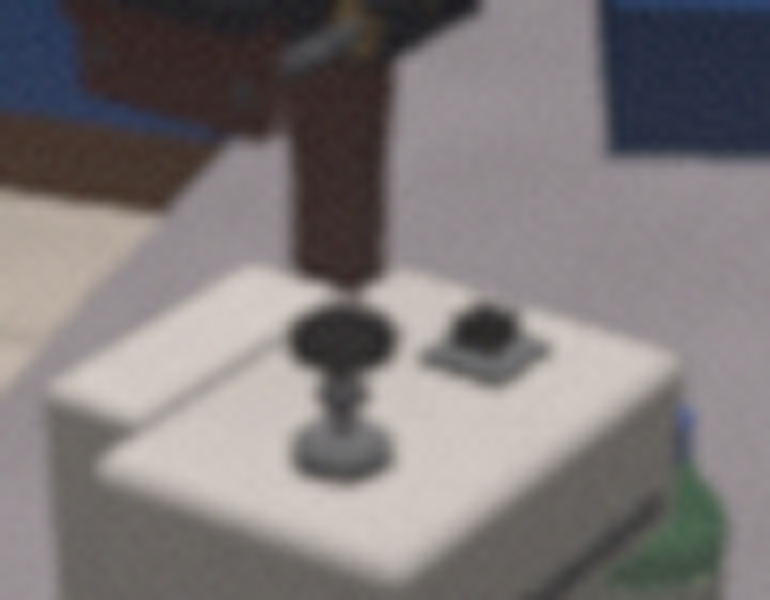

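The fingertips are centred over the cap with a gap of about 17 mm. I'll approach in small steps.

servo_tool(
  rows=[
    [0, 0, 0, 0, 0, 0.04, 0],
    [0, 0, 0, 0, 0, 0.07, 0],
    [0, 0, 0, 0, 0, 0.07, 0],
    [0, 0, 0, 0, 0, 0.07, 0],
  ],
)

```text
t: 11.78
ee_pos: [643.1, -74.5, 229.2]
orientation: [3.112, -0.43, -0.0]
ft_force: [-0.2, -0.3, -0.2]
width: 0.7
grasp_force: 0.0
```

servo_tool(
  rows=[
    [0, 0, 0, 0, 0, 0.005, 0],
    [0, 0, 0, 0, 0, 0.005, 0],
    [0, 0, 0, 0, 0, 0.005, 0],
  ],
)

```text
t: 12.15
ee_pos: [643.1, -74.5, 228.3]
orientation: [3.112, -0.43, 0.0]
ft_force: [0.1, -0.3, 0.6]
width: 0.6
grasp_force: 0.0
```

servo_tool(
  rows=[
    [0, 0, 0, 0, 0, 0.005, 0],
    [0, 0, 0, 0, 0, 0.005, 0],
    [0, 0, 0, 0, 0, 0.005, 0],
  ],
)

```text
t: 12.52
ee_pos: [643.1, -74.5, 227.2]
orientation: [3.112, -0.43, -0.0]
ft_force: [-0.1, -0.3, -0.2]
width: 0.5
grasp_force: 0.0
```

servo_tool(
  rows=[
    [0, 0, 0, 0, 0, 0.005, 0],
    [0, 0, 0, 0, 0, 0.005, 0],
    [0, 0, 0, 0, 0, 0.005, 0],
  ],
)

```text
t: 12.9
ee_pos: [643.2, -74.5, 226.6]
orientation: [-3.112, 0.43, -0.001]
ft_force: [-0.6, 0.3, 3.0]
width: 0.4
grasp_force: 1.8
```

servo_tool(
  rows=[
    [0, 0, 0, 0, 0, 0.005, 0],
    [0, 0, 0, 0, 0, 0.005, 0],
    [0, 0, 0, 0, 0, 0.005, 0],
  ],
)

```text
t: 13.28
ee_pos: [643.2, -74.5, 225.3]
orientation: [-3.112, 0.43, -0.0]
ft_force: [-0.6, -0.3, 4.0]
width: 0.4
grasp_force: 2.2
```

servo_tool(
  rows=[
    [0, 0, 0, 0, 0, 0.005, 0],
    [0, 0, 0, 0, 0, 0.005, 0],
    [0, 0, 0, 0, 0, 0.005, 0],
  ],
)

```text
t: 13.65
ee_pos: [643.2, -74.5, 224.3]
orientation: [-3.112, 0.43, -0.0]
ft_force: [-0.9, 0.7, 5.6]
width: 0.7
grasp_force: 2.4
```

Contact came at a TCP z of about 226.6, so the target is about 214.6.

servo_tool(
  rows=[
    [0, 0, 0, 0, 0, 0.015, 0],
    [0, 0, 0, 0, 0, 0.03, 0],
    [0, 0, 0, 0, 0, 0.04, 0],
    [0, 0, 0, 0, 0, 0.04, 0],
    [0, 0, 0, 0, 0, 0.04, 0],
  ],
)

```text
t: 14.28
ee_pos: [643.3, -74.5, 216.9]
orientation: [-3.112, 0.43, -0.001]
ft_force: [-1.4, 0.9, 8.1]
width: 0.6
grasp_force: 4.3
```

Run:
```python
from h import *
L=[];F=[]
for i in range(8):
    im,d=ctrl.get_image("side");o=ctrl.get_obs();F.append(np.r_[o['ee_pos'][2],o['ft_force'][2]]);L.append(im.astype(float))
    S=cloud("side",d)-O
    X=np.stack([S@ex,S@ey,S[...,2]],-1)
print(np.mean(F,0),np.std(F,0),o['t'])
im=np.mean(L,0).astype('uint8')
cv2.imwrite('pics/c6.png',cv2.resize(im[125:160,235:280],(770,600),interpolation=2)[:,:,::-1])
```

```text
[216.88704645   8.57101337] [0.01250773 0.23924047] 14.675
```

View pics/c6.png

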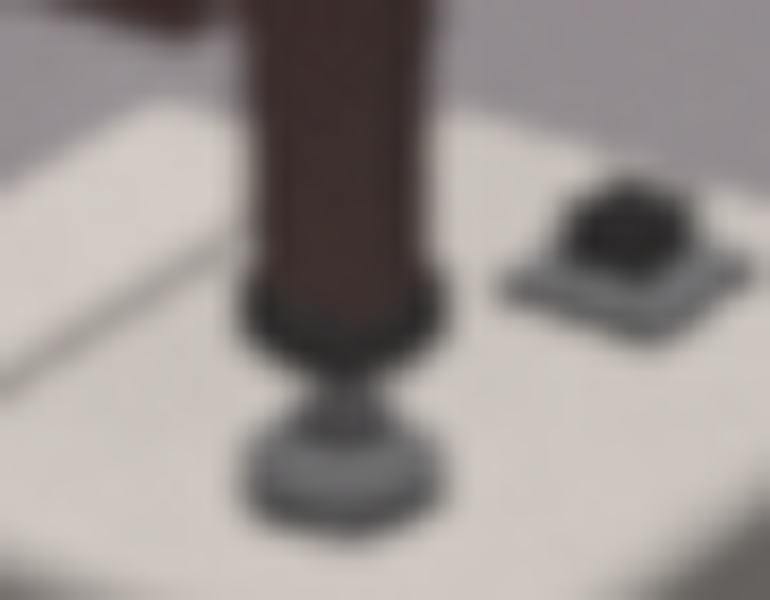

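The flange is close to the socket at (340,430). The force of 8.6 N suggests about 9.5 mm of travel, so about 2.4 mm more is needed.

servo_tool(
  rows=[
    [0, 0, 0, 0, 0, 0.006, 0],
    [0, 0, 0, 0, 0, 0.013, 0],
    [0, 0, 0, 0, 0, 0.013, 0],
    [0, 0, 0, 0, 0, 0.013, 0],
  ],
)

```text
t: 15.18
ee_pos: [643.3, -74.5, 214.5]
orientation: [3.112, -0.43, 0.001]
ft_force: [-1.9, -0.1, 10.2]
width: 0.6
grasp_force: 4.8
```

Run:
```python
from h import *
F=[];D=[];L=[]
for i in range(10):
    im,d=ctrl.get_image("side");o=ctrl.get_obs();F.append(np.r_[o['ee_pos'][2],o['ft_force'][2]]);D.append(d);L.append(im.astype(float))
print(np.mean(F,0),o['t'])
im=np.mean(L,0).astype('uint8')
cv2.imwrite('pics/c7.png',cv2.resize(im[125:160,235:280],(770,600),interpolation=2)[:,:,::-1])
# lever grip + cap rim heights, vs unpressed (s5)
def rim(d,z0,z1):
    S=cloud("side",d)-O;X=np.stack([S@ex,S@ey,S[...,2]],-1);return X
X=rim(np.median(D,0),0,0);X5=rim(np.load('pics/s5.npy'),0,0)
for Y in(X,X5):
    for u in(251,254,257): print(u,[tuple(Y[v,u].round().astype(int).tolist()) for v in range(136,158,2)])
m=(abs(X[...,1]-140)<32)&(X[...,0]>-170)&(X[...,0]<-100)&(X[...,2]>40)&(X[...,2]<235)
print('grip',np.percentile(X[m],[5,50,95],axis=0).round())
```

```text
[214.50991415   9.96086611] 15.675
251 [(27, 53, 266), (28, 52, 260), (28, 52, 254), (28, 52, 248), (24, 57, 245), (24, 58, 239), (49, 24, 211), (31, 48, 221), (27, 54, 219), (25, 56, 214), (23, 60, 210)]
254 [(18, 53, 269), (18, 53, 263), (18, 52, 257), (18, 52, 251), (17, 53, 246), (15, 56, 241), (24, 44, 227), (22, 47, 223), (19, 51, 220), (16, 55, 216), (15, 56, 211)]
257 [(10, 49, 270), (10, 50, 264), (10, 49, 258), (10, 50, 253), (10, 49, 246), (9, 51, 241), (22, 33, 223), (15, 43, 223), (11, 48, 221), (10, 50, 216), (9, 51, 210)]
251 [(38, 38, 257), (30, 50, 258), (25, 57, 257), (23, 59, 252), (62, 5, 211), (56, 14, 210), (48, 24, 211), (32, 47, 220), (28, 52, 217), (25, 57, 214), (23, 60, 210)]
254 [(-464, 733, 687), (24, 44, 258), (16, 55, 259), (16, 55, 252), (24, 44, 240), (22, 46, 235), (25, 43, 227), (23, 45, 222), (-464, 733, 687), (16, 55, 216), (16, 55, 210)]
257 [(23, 31, 258), (18, 38, 257), (10, 50, 258), (9, 51, 253), (21, 33, 236), (16, 40, 234), (25, 27, 219), (16, 41, 222), (12, 47, 220), (9, 51, 217), (8, 52, 211)]
grip [[-139.  116.  208.]
 [-133.  145.  221.]
 [-108.  169.  225.]]
```

View pics/c7.png

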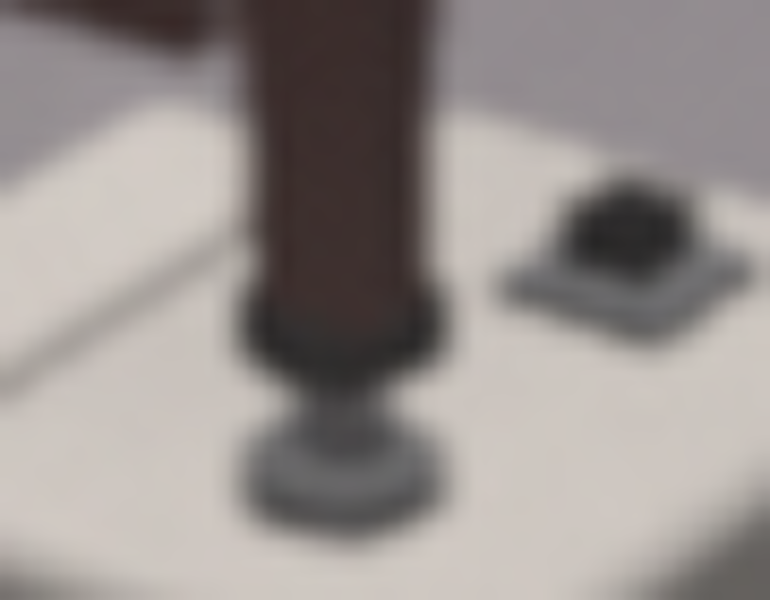

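The plunger cap top is at about 246 mm, the force is 10.0 N and the travel is about 12 mm, with the flange at the socket. The lever is at rest. I'm handing the job in.

```bash
python3 -c "
from workcell import ctrl
print(ctrl.close_job())"
```

```text
the job is handed in; nothing more can be done
None
```

The job is handed in: the lever was pressed to its stop and sprang back up to rest, and the fingers are holding the plunger at its first stop (about 12 mm, 10 N); nothing in the pictures suggested the ejector or bystanders were touched, though I did not re-measure them.

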